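# Finish the cross tightening of a bone plaque clamp

### The job

The steel frame over the bone plaque is being tightened crosswise with four brass thumb nuts, and the first diagonal pair is already tight, with blades parallel to the frame's long edges. Tighten the other diagonal pair to match: first turn the loose nut at the clamp's one cut-off corner clockwise (seen from above) the nearly quarter turn until its blade is parallel to the frame's long edges too, and only then the loose nut diagonally across. Then let go.

Things in the scene. Friction and masses are not known exactly. Their poses are not given: they have to be found in the camera images.
- nut1 (a joint): Angle (rad) of the loose brass thumb nut at the clipped corner (38 mm cut off slantwise) of the steel frame. Grows clockwise seen from above: 0 to 0.25 at the start, 1.40 when its blade is parallel to the frame's long edges, firm stop at 1.45. It turns on the spot without sinking, against 0.06 N m of friction, and stays where left. Boss 24 mm wide below, one solid upright blade above, 48 mm long, 9 mm thick.
- nut1_grip (a point): Point on nut1's axis, in the middle of its blade, where to pinch: 63 mm over the bench, 29 mm over the frame, 9 mm below the blade's top. x along the blade, y across its thickness (pinch along y), z up; turns with the nut. The frame, 188 x 144 mm, holds a bone plaque on a fixed 208 x 164 mm cherrywood bed cut at the same corner.
- nut2 (a joint): Angle (rad) of the other loose nut, of the same shape and behaviour, diagonally across from the clipped corner: 0 to 0.25 at the start, 1.40 when parallel to the frame's long edges, stop at 1.45.
- nut2_grip (a point): Point on nut2's axis, in the middle of its blade, 63 mm over the bench; axes as nut1_grip. The four nuts stand 132 mm apart along the frame and 88 mm across it; the two on the other diagonal are tight and do not turn.

How it is judged (in metres and radians):
On the way, in this order (a step that is already met when the one before it is completed fails the run):
1. the nut at the clipped corner is tight while the one across is still loose (value of joint nut1 above 1.2 rad and value of joint nut2 below 0.6 rad), for 0.2 s.
2. the nut diagonally across is tight too (value of joint each of nut1, nut2 above 1.2 rad), for 0.2 s.
At the end, for the whole second after the job is handed in: Both loose nuts read more than 1.2 rad (blade within about 11 degrees of parallel to the frame's long edges), at rest and released (all of step 2 and velocity of joint nut1 between -0.05 and 0.05 rad/s and velocity of joint nut2 between -0.05 and 0.05 rad/s); the robot touches nothing.
It fails at once if the nut across is turned before the one at the clipped corner is tight (value of joint nut2 above 0.6 rad and value of joint nut1 below 1.2 rad).
It also fails if it takes over 48 s, if anything falls off the work surface, if the arm or the gripper's body presses on something with over 40 N, if the wrist force passes 120 N, or if a joint passes its speed limit or range.

### The arm

A 6-joint arm with a two-finger parallel gripper is mounted at the origin on the work surface. World frame = base frame: x ahead of the robot, y to its left, z up, the work surface at z = 0. Lengths are in m, angles in degrees, forces in N, time in s.
With the tool pointing down it reaches from about 0.3 to 0.75 m from the base axis. Payload 8.5 kg.
Tool frame: the origin (TCP) lies midway between the tips of the shut fingers; the grasp point (between the pads) lies behind it (grasp_offset is the z of the grasp point in the tool frame, in m); z points along the fingers, y is the direction in which the jaws open and shut (so a half turn about z gives the same grasp; the last joint's range is limited). The gripper opens to 85 mm and grips with 20 to 120 N. Pads are 22 mm wide; open, the fingers measure 114 mm over their backs; the gripper's body (76 mm by 85 mm) begins 54 mm behind the grasp point. The pads swing forward as they close: fully open they stand 13 mm farther back than shut.
Start: joints at [-87.336, 21.807, 74.336, -0, 83.858, -12.336], TCP at [0.142, -0.531, 0.231] pointing down, gripper open.
Joint ranges: [-178.18, 178.18], [-50.72, 133.34], [12.68, 142.11], [-81.47, 261.47], [9.98, 163.14], [-165.26, 165.26]. Speed limits (degrees/s): [136.94, 136.94, 180, 180, 180, 180].

### API

Orientations are given as a 3x3 rotation matrix whose columns are the frame's x, y, z axes.
In Python, from rig import * gives the robot as it stands.
- The arm moves only by the shell command python3 -m pendant 'ROWS' [FORCE]. ROWS is JSON, one flat list of numbers, 7 for each row, row after row: the finger opening in mm, from 0 to 85.4, then the shift along the tool's x, y, z in units of 50 mm (1.0 is 50 mm), then the turn, a rotation vector about the tool's x, y, z in units of 8 degrees (1.0 is 8 degrees). In form: [hand, dx, dy, dz, wx, wy, wz, hand, dx, dy, dz, wx, wy, wz, ...]. A call has 1 to 12 rows; each row shifts and turns the commanded pose from where the row before left it, along the tool's axes as they then stand; what a row does not reach is not made up. A row lasts 1/10 s, in which the tool goes at most 50 mm and 8.59 degrees, less where a joint would pass 70% of its speed; a pose out of reach is approached as far as the arm can. A call is refused whole if a number of a shift passes 1 or a number of a turn 1, either way. A call with a gripper value outside its range is refused whole. The fingers move at their own pace and stop on an object; FORCE is the grip in N (left out, the last holds). Time passes only in rows, so rows that do not move let the fingers close. It gives the time, the measured TCP pose, the force and the opening at its end, in the units of the state.
- observe(): the state, without advancing time (a new reading comes with each control period).
- get_image(name): name is "scene" or "top" or "wrist"; returns a dict with "frame" (384x512x3 uint8, red, green, blue), "depth" (384x512 float32, m along the optical axis (not along the pixel's ray), 0 where there is no reading), "K" (3x3 intrinsics, pixels), "rvec" (rotation vector, rad) and "tvec" (3), from world to camera coordinates, as OpenCV has them. Camera axes: x right, y down, z forward; pixel columns grow to the right and rows downward; lengths in m; the calibration is good to about 2 mm. A picture is of the moment at which its call begins.
- close_job(): hands the job in, once; it reports no verdict.
The state is a dict: "time_s": time; "q": joint angles; "qvel": joint speeds; "joint_efforts": joint torques, N m; "position": TCP position; "tool_rot": TCP orientation; "ft_force": force on the tool from outside, world axes, zero at the start; "wrist_torque": the same for the moment, N m; "grip_width": finger opening in m.
Only numpy, scipy, OpenCV 4.12 (cv2) and the standard library are available. Lean on these libraries where they do the work, as an engineer would, in place of code of your own. Each camera call takes 0.05 s, during which the arm holds its last target.

## Working session

There is one attempt and no reset: what is moved stays moved. The work goes in short steps, Python scripts to look and compute and a shell command to move; the robot and the scene stay as the last step left them, time stands still between calls to the robot, and variables do not carry over. Pictures are saved under pics/ and viewed, and the job is handed in when it is done.

```bash
ls; mkdir -p pics; python3 - <<'E'
from rig import *
import cv2,numpy as np
s=observe();print(s)
for n in("scene","top","wrist"):
    d=get_image(n);cv2.imwrite(f"pics/{n}0.png",d["frame"][:,:,::-1]);np.savez(f"{n}0.npz",**d)
    print(n,d["K"].tolist(),d["rvec"],d["tvec"])
E
```

```text
pics
{'time_s': 0.0, 'q': array([-8.73377521e+01,  2.18411775e+01,  7.43836329e+01,  5.49512948e-04,
        8.38566649e+01, -1.23369618e+01]), 'qvel': array([-0.00766205, -0.13635055, -0.03857968, -0.03840758, -0.04891828,
        0.06636842]), 'joint_efforts': array([-1.65422251e-03, -4.48467922e+01, -2.31282449e+01, -2.19853623e-04,
        4.66556463e-03, -2.46308254e-06]), 'position': array([ 0.14231916, -0.5309799 ,  0.23071661]), 'tool_rot': array([[ 9.65929672e-01,  2.58804685e-01, -5.65245601e-05],
       [ 2.58804501e-01, -9.65928678e-01,  1.42092011e-03],
       [ 3.13142087e-04, -1.38713771e-03, -9.99998989e-01]]), 'ft_force': array([-0.13910022,  0.27853539,  0.29874684]), 'wrist_torque': array([-0.00105047, -0.06313086, -0.01816299]), 'grip_width': 0.08559260512051102}
scene [[444.0730644094243, 0.0, 258.0786253903652], [0.0, 444.0730644094243, 192.58855087886022], [0.0, 0.0, 1.0]] [ 2.12919475  1.34207963 -0.49587642] [-0.26230805 -0.33126336  1.03753295]
top [[415.97380639494764, 0.0, 256.1502480591734], [0.0, 415.97380639494764, 184.23479150384983], [0.0, 0.0, 1.0]] [ 2.11702521 -2.15057547  0.1526081 ] [0.0324678  0.58317201 0.65843855]
wrist [[274.05447048907985, 0.0, 258.97596693989686], [0.0, 274.05447048907985, 189.1009413489001], [0.0, 0.0, 1.0]] [-2.2845191   1.75099128  0.28150892] [-0.54981328 -0.04142667  0.38096261]
```

View pics/scene0.png

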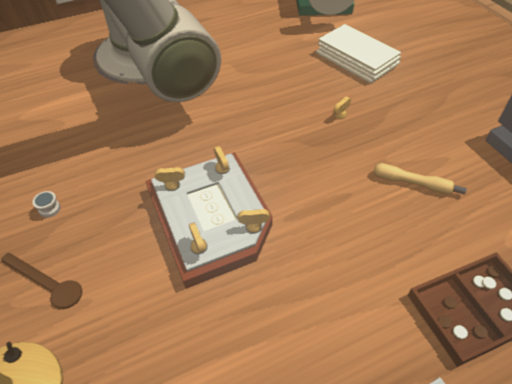

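View pics/top0.png

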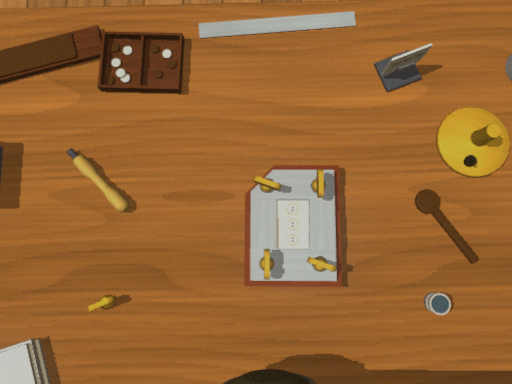

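View pics/wrist0.png

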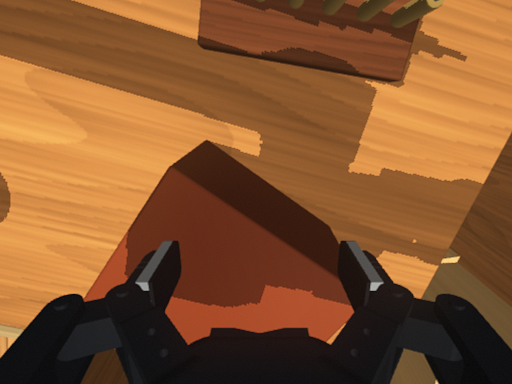

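The top view shows the frame around (293,226), with the clipped corner at the upper left (255,180). Nut1 is at about (267,184) and nut2 diagonally across at about (320,265). The tight pair is at (320,184) and (267,263). Next I'll enlarge and measure.

```bash
cat > h.py <<'E'
import numpy as np,cv2
def load(n): return dict(np.load(n))
def onplane(d,u,v,z):
    R=cv2.Rodrigues(d["rvec"])[0];t=d["tvec"]
    c=-R.T@t;r=R.T@np.linalg.inv(d["K"])@np.array([u,v,1.]);return c+r*(z-c[2])/r[2]
def cloud(d):
    R=cv2.Rodrigues(d["rvec"])[0];t=d["tvec"];D=d["depth"]
    v,u=np.mgrid[:384,:512];P=np.stack([u,v,np.ones_like(u)],-1)@np.linalg.inv(d["K"]).T*D[...,None]
    return (P-t)@R
def crop(d,x0,y0,w,h,f,name):
    c=d["frame"][y0:y0+h,x0:x0+w,::-1];cv2.imwrite(name,cv2.resize(c,None,fx=f,fy=f,interpolation=cv2.INTER_CUBIC))
E
python3 - <<'E'
from h import *
d=load("top0.npz");crop(d,235,155,115,140,4,"pics/topc.png")
P=cloud(d);z=P[...,2]
sub=z[150:300,235:350]
print(np.round(np.percentile(sub,[1,20,50,80,99]),3))
# blade tops: segments above 0.055
m=((z>0.055)&(z<0.085)).astype(np.uint8);m[:150]=0;m[300:]=0;m[:,:235]=0;m[:,350:]=0
n,l,st,ce=cv2.connectedComponentsWithStats(m)
for i in range(1,n):
    if st[i,4]<20: continue
    q=P[l==i];top=q[q[:,2]>0.066]
    r=cv2.minAreaRect((top[:,:2]*1000).astype(np.float32))
    e=np.linalg.eigh(np.cov(top[:,:2].T))[1][:,1]
    print(st[i],ce[i],top.mean(0).round(4),q[:,2].max(),"axis deg",np.degrees(np.arctan2(e[1],e[0])),r)
f=(z>0.031)&(z<0.037);f[:150]=0;f[300:]=0;f[:,:235]=0;f[:,350:]=0
print(cv2.minAreaRect((P[f][:,:2]*1000).astype(np.float32)),z[f].mean())
E
```

```text
[-0.003 -0.     0.027  0.034  0.071]
[317 169   7  29 181] [320.27071823 182.61325967] [ 0.5812 -0.0822  0.0699] 0.07480332536902098 axis deg 178.57972700952436 ((580.7476196289062, -82.06522369384766), (8.957411766052246, 43.351322174072266), 87.6246337890625)
[253 176  29  15 191] [267.08376963 182.7486911 ] [0.5834 0.0061 0.0699] 0.07337409222900454 axis deg 68.97764204039815 ((583.3140869140625, 5.692998886108398), (43.31387710571289, 9.21021842956543), 69.32756805419922)
[265 249   5  31 155] [267. 264.] [0.4515 0.0077 0.0701] 0.07307320099023464 axis deg 179.0337562934582 ((451.4680480957031, 7.643960952758789), (6.423463821411133, 43.8609733581543), 88.90425872802734)
[307 257  30  15 174] [321.65517241 264.13218391] [ 0.4498 -0.0797  0.0701] 0.07302496454137188 axis deg 69.10469347903769 ((449.5809631347656, -80.12169647216797), (43.64949417114258, 8.925163269042969), 69.16796875)
((516.4322509765625, -37.659507751464844), (144.4883270263672, 186.7153778076172), 88.96575927734375) 0.03335402398281626
```

View pics/topc.png

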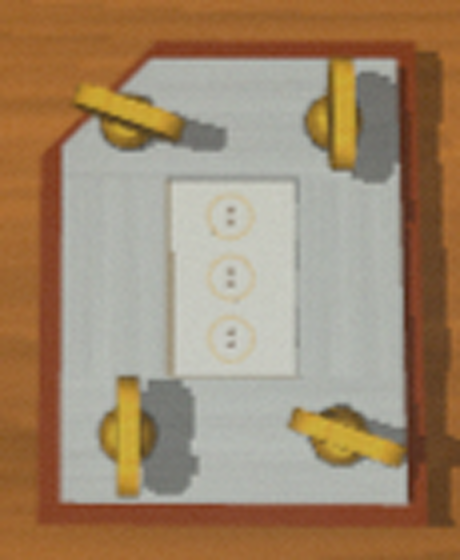

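```bash
python3 - <<'E'
import rig
print([k for k in dir(rig) if not k.startswith('_')]); print(getattr(rig,'grasp_offset',None))
from h import *
for n in("top0.npz","wrist0.npz","scene0.npz"):
    d=load(n);P=cloud(d);ok=(d["depth"]>0)
    q=P[ok];a=np.array([.142,-.531]);b=np.array([.583,.006]);u=(b-a)/np.linalg.norm(b-a)
    r=q[:,:2]-a;s=r@u;t=r@np.array([-u[1],u[0]])
    k=(abs(t)<.12)&(s>-.1)&(s<.8)
    for lo in np.arange(-.1,.8,.1):
        kk=k&(s>=lo)&(s<lo+.1)
        if kk.any(): print(n,round(lo,1),q[kk,2].max().round(3))
from rig import *
s=observe();R=np.array(s["tool_rot"]);p=np.array(s["position"])
print(R.T@(np.array([.5833,.0058,.231])-p)/.05)
E
```

```text
['MotionError', 'close_job', 'get_image', 'grasp_offset', 'observe']
-0.0187
top0.npz 0.1 0.003
top0.npz 0.2 0.004
top0.npz 0.3 0.031
top0.npz 0.4 0.026
top0.npz 0.5 0.073
top0.npz 0.6 0.075
top0.npz 0.7 0.073
wrist0.npz -0.1 0.328
wrist0.npz 0.0 0.33
wrist0.npz 0.1 0.04
wrist0.npz 0.2 0.004
wrist0.npz 0.3 0.003
scene0.npz 0.1 0.001
scene0.npz 0.2 0.001
scene0.npz 0.3 0.028
scene0.npz 0.4 0.023
scene0.npz 0.5 0.072
scene0.npz 0.6 0.072
scene0.npz 0.7 0.071
[ 1.12974457e+01 -8.08831196e+00  8.80847059e-03]
```

```bash
python3 -m pendant '[60,0.4,-0.28,0,0,0,0, 60,0.75,-0.54,0,0,0,0, 60,0.75,-0.54,0,0,0,0, 60,0.75,-0.54,0,0,0,0, 60,0.75,-0.54,0,0,0,0, 60,0.75,-0.54,0,0,0,0, 60,0.75,-0.54,0,0,0,0, 60,0.75,-0.54,0,0,0,0, 60,0.75,-0.54,0,0,0,0, 60,0.75,-0.54,0,0,0,0, 60,0.75,-0.54,0,0,0,0, 60,0.75,-0.54,0,0,0,0]' 40
python3 - <<'E'
from rig import *;import numpy as np
s=observe();R=np.array(s["tool_rot"]);p=np.array(s["position"])
print(s["q"],s["time_s"],R.T@(np.array([.5833,.0058,.231])-p)/.05)
E
```

```text
time_s: 1.35
position: [0.4805, -0.1171, 0.2313]
tool_rot: [[0.966, 0.259, -0.0], [0.259, -0.966, -0.0], [-0.0, -0.0, -1.0]]
ft_force: [-0.0, -1.5, 0.4]
grip_width: 0.06
[-2.74380423e+01  1.62414474e+01  8.28243710e+01 -3.84091954e-03
  8.09386379e+01  4.75575173e+01] 1.35 [ 2.62255482 -1.84160374  0.00527283]
```

```bash
python3 -m pendant '[60,0.75,-0.54,0,0,0,0, 60,0.75,-0.54,0,0,0,0, 60,0.7,-0.5,0,0,0,0, 60,0.42,-0.26,0,0,0,0, 40,0,0,0,0,0,-0.95, 40,0,0,0,0,0,-1, 40,0,0,0,0,0,-1, 40,0,0,0,0,0,-1, 40,0,0,0,0,0,-1, 40,0,0,0,0,0,-1, 40,0,0,0,0,0,-0.8, 40,0,0,0,0,0,0]'
python3 - <<'E'
from rig import *;import numpy as np,cv2
from h import *
s=observe();R=np.array(s["tool_rot"]);p=np.array(s["position"])
print(s["q"],s["time_s"],R.T@(np.array([.5833,.0058,.231])-p)/.05,np.degrees(np.arctan2(R[1,0],R[0,0])))
d=get_image("wrist");np.savez("wrist1.npz",**d);cv2.imwrite("pics/wrist1.png",d["frame"][:,:,::-1])
P=cloud(d);z=P[...,2];m=((z>.066)&(z<.078)&(abs(P[...,0]-.583)<.04)&(abs(P[...,1]-.006)<.04))
q=P[m];print(len(q),q.mean(0),cv2.minAreaRect((q[:,:2]*1000).astype(np.float32)))
E
```

```text
time_s: 2.55
position: [0.5822, 0.0039, 0.2311]
tool_rot: [[0.358, 0.934, -0.001], [0.934, -0.358, 0.0], [-0.0, -0.001, -1.0]]
ft_force: [0.2, -0.1, -1.0]
grip_width: 0.0399
[-1.12589321e+01  2.51097073e+01  6.90024397e+01  4.26832166e-04
  8.59244890e+01  9.68846509e+00] 2.55 [0.04312025 0.00634947 0.00103417] 69.05257415780551
301 [0.58256614 0.00668297 0.07119421] ((582.0144653320312, 5.470478057861328), (45.325355529785156, 8.214150428771973), 69.26546478271484)
```

View pics/wrist1.png

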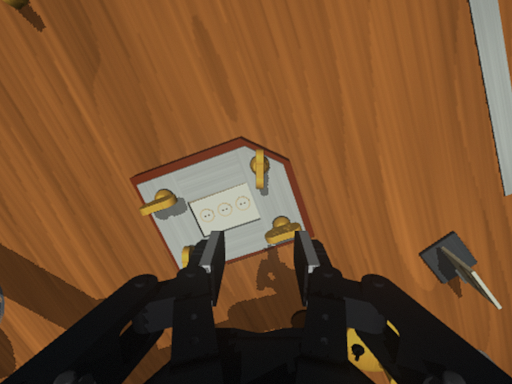

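The wrist view shows nut1's blade at (262,168), next to the clipped corner at (265,150). The blade runs between the jaws and its thickness lies along the jaw direction. The position agrees with the top camera to about 1 mm. Before descending I'll check the boss height.

```bash
python3 - <<'E'
from h import *
for n in("wrist1.npz","scene0.npz","top0.npz"):
    d=load(n);P=cloud(d)
    for c,a in(((.583,.0058),69),((.4498,-.0802),69)):
        r=P[...,:2]-np.array(c);a_=np.radians(a)
        al=r@[np.cos(a_),np.sin(a_)];ac=r@[-np.sin(a_),np.cos(a_)]
        m=(np.hypot(al,ac)<.011)&(abs(ac)>.0065);print(n,m.sum(),np.round(np.sort(P[m][:,2]),3)[::4])
E
```

```text
wrist1.npz 387 [0.036 0.042 0.043 0.043 0.043 0.044 0.044 0.044 0.045 0.046 0.046 0.046
 0.046 0.047 0.047 0.048 0.049 0.304 0.304 0.305 0.305 0.305 0.305 0.305
 0.305 0.305 0.306 0.306 0.306 0.306 0.306 0.306 0.306 0.306 0.307 0.307
 0.307 0.307 0.307 0.308 0.308 0.308 0.309 0.309 0.309 0.309 0.31  0.31
 0.31  0.311 0.311 0.311 0.312 0.312 0.312 0.312 0.313 0.313 0.313 0.314
 0.314 0.314 0.314 0.315 0.315 0.315 0.315 0.316 0.316 0.316 0.316 0.317
 0.317 0.317 0.317 0.318 0.318 0.318 0.319 0.319 0.319 0.319 0.32  0.32
 0.32  0.32  0.321 0.321 0.321 0.322 0.322 0.322 0.322 0.322 0.322 0.323
 0.323]
wrist1.npz 0 []
scene0.npz 65 [0.035 0.041 0.042 0.043 0.044 0.045 0.045 0.046 0.046 0.046 0.049 0.051
 0.058 0.064 0.066 0.068 0.071]
scene0.npz 31 [0.029 0.04  0.041 0.042 0.044 0.045 0.046 0.068]
top0.npz 28 [0.04  0.042 0.043 0.043 0.043 0.045 0.047]
top0.npz 41 [0.039 0.042 0.042 0.043 0.044 0.044 0.045 0.046 0.046 0.046 0.048]
```

```bash
python3 -m pendant '[34,0.03,0,0.7,0,0,0, 34,0,0,0.8,0,0,0, 34,0,0,0.8,0,0,0, 34,0,0,0.7,0,0,0, 34,0,0,0.4,0,0,0, 34,0,0,0.2,0,0,0, 34,0,0,0,0,0,0, 34,0,0,0,0,0,0]'
python3 - <<'E'
from rig import *;import numpy as np,cv2
from h import *
for n in("wrist","scene"):
    d=get_image(n);np.savez(n+"2.npz",**d)
    (cv2.imwrite("pics/wrist2.png",d["frame"][:,:,::-1]) if n=="wrist" else crop(d,130,120,170,170,4,"pics/scene2.png"))
E
```

```text
time_s: 3.4
position: [0.5835, 0.0052, 0.0524]
tool_rot: [[0.359, 0.933, 0.002], [0.933, -0.359, -0.0], [0.0, 0.002, -1.0]]
ft_force: [-0.5, 0.5, 0.5]
grip_width: 0.0341
```

View pics/wrist2.png

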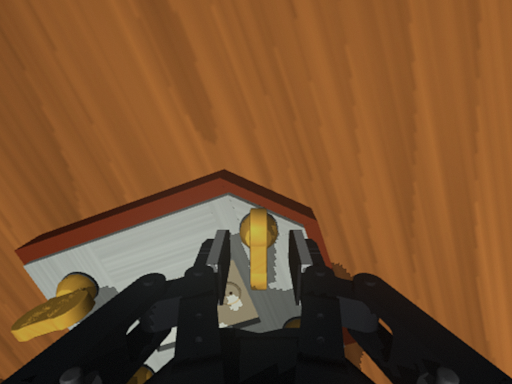

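View pics/scene2.png

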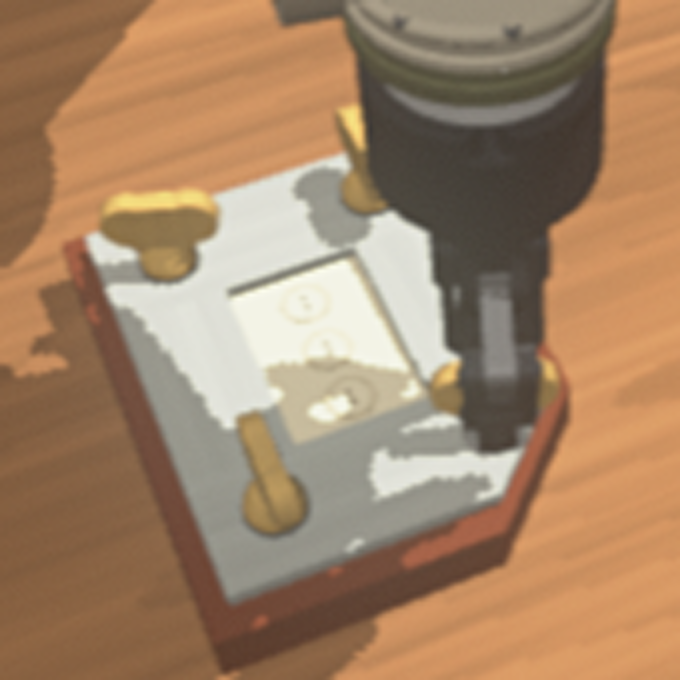

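In the wrist view the blade, at u≈260, is centred between the pads at u≈228 and 293. In the scene view the gripper straddles nut1's blade. Closing now.

```bash
python3 -m pendant '[5,0,0,0.03,0,0,0, 5,0,0,0,0,0,0, 5,0,0,0,0,0,0, 5,0,0,0,0,0,0, 5,0,0,0,0,0,0, 5,0,0,0,0,0,0]' 30
python3 -c "
from rig import *;import numpy as np
s=observe();print(s['ft_force'],s['wrist_torque'],s['grip_width'],s['tool_rot'].T@s['ft_force'])"
```

```text
time_s: 4.1
position: [0.583, 0.0053, 0.0504]
tool_rot: [[0.358, 0.934, 0.001], [0.934, -0.358, -0.0], [0.0, 0.001, -1.0]]
ft_force: [-2.0, 0.0, 5.5]
grip_width: 0.0083
[-1.95375976  0.02173887  5.54280971] [0.04985038 0.27287968 0.03783069] 0.008319801919937147 [-0.67919742 -1.82811929 -5.54410137]
```

```bash
python3 -m pendant '[5,0,0,-0.02,0,0,0.4, 5,0,0,0,0,0,0.7, 5,0,0,0,0,0,0.8, 5,0,0,0,0,0,0.8, 5,0,0,0,0,0,0.8, 5,0,0,0,0,0,0.8]'
python3 -m pendant '[5,0,0,0,0,0,0.8, 5,0,0,0,0,0,0.8, 5,0,0,0,0,0,0.8, 5,0,0,0,0,0,0.8, 5,0,0,0,0,0,0.7, 5,0,0,0,0,0,0.4, 5,0,0,0,0,0,0.2, 5,0,0,0,0,0,0, 5,0,0,0,0,0,0]'
python3 - <<'E'
from rig import *;import numpy as np,cv2
from h import *
s=observe();R=s["tool_rot"];print(s["position"],np.degrees(np.arctan2(R[1,0],R[0,0])),s["ft_force"],s["wrist_torque"],s["q"])
d=get_image("wrist");cv2.imwrite("pics/wrist3.png",d["frame"][:,:,::-1])
d=get_image("scene");crop(d,130,120,170,170,4,"pics/scene3.png")
E
```

```text
time_s: 4.7
position: [0.5827, 0.0055, 0.0505]
tool_rot: [[0.826, 0.564, -0.001], [0.564, -0.826, 0.0], [-0.0, -0.001, -1.0]]
ft_force: [0.1, 1.3, -0.7]
grip_width: 0.0083
time_s: 5.6
position: [0.5826, 0.0058, 0.0504]
tool_rot: [[1.0, -0.023, -0.001], [-0.023, -1.0, 0.001], [-0.001, -0.001, -1.0]]
ft_force: [-0.2, 4.7, -3.9]
grip_width: 0.0084
[0.58260129 0.00575909 0.05044748] -1.343742561437141 [-0.20606166  4.69292863 -3.88078778] [ 0.85725682 -0.11496296 -0.09730477] [-1.10883430e+01  3.56030962e+01  8.31066216e+01  5.04084002e-02
  6.13481933e+01  8.02312302e+01]
```

View pics/wrist3.png

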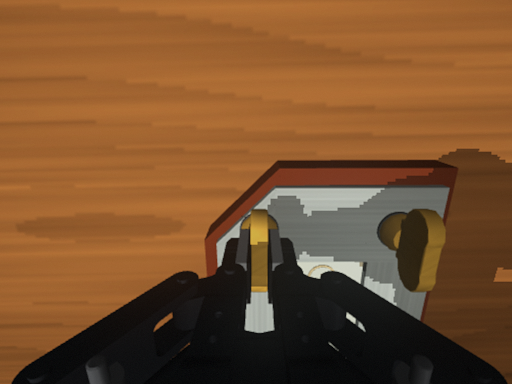

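In the wrist view nut1's blade at (260,250) now lies parallel to the tight blade at (430,250). Tool yaw is −1.3°, against a frame direction of about −1°. I'll release and lift, then check.

```bash
python3 -m pendant '[34,0,0,0,0,0,0, 34,0,0,0,0,0,0, 34,0,0,0,0,0,0, 34,0,0,-0.3,0,0,0, 34,0,0,-0.7,0,0,0, 34,0,0,-0.8,0,0,0, 34,0,0,-0.7,0,0,0, 34,-0.62,0.42,-0.1,0,0,0, 34,-0.7,0.48,0,0,0,0, 34,-0.7,0.48,0,0,0,0, 34,-0.6,0.4,0,0,0,0]'
python3 -m pendant '[34,0,0,0,0,0,-0.8, 34,0,0,0,0,0,-1, 34,0,0,0,0,0,-1, 34,0,0,0,0,0,-1, 34,0,0,0,0,0,-1, 34,0,0,0,0,0,-1, 34,0,0,0,0,0,-1, 34,0,0,0,0,0,-1, 34,0,0,0,0,0,-1, 34,0,0,0,0,0,0, 34,0,0,0,0,0,0]'
python3 - <<'E'
from rig import *;import numpy as np,cv2
from h import *
s=observe();R=s["tool_rot"];p=s["position"];print(p,np.degrees(np.arctan2(R[1,0],R[0,0])),s["q"],R.T@(np.array([.4498,-.080,.051])-p)/.05)
d=get_image("wrist");cv2.imwrite("pics/wrist4.png",d["frame"][:,:,::-1]);np.savez("wrist4.npz",**d)
P=cloud(d)
for c in((.583,.0058),(.4498,-.08)):
    m=((P[...,2]>.066)&(P[...,2]<.078)&(abs(P[...,0]-c[0])<.03)&(abs(P[...,1]-c[1])<.03));q=P[m]
    if len(q)>20: print(len(q),q.mean(0),cv2.minAreaRect((q[:,:2]*1000).astype(np.float32)))
d=get_image("top");crop(d,235,155,115,140,4,"pics/top4.png");np.savez("top4.npz",**d)
E
```

```text
time_s: 6.8
position: [0.448, -0.0814, 0.1811]
tool_rot: [[1.0, -0.024, 0.0], [-0.024, -1.0, -0.001], [0.0, 0.001, -1.0]]
ft_force: [0.4, -1.0, 0.7]
grip_width: 0.0339
time_s: 7.9
position: [0.4497, -0.0807, 0.181]
tool_rot: [[0.362, 0.932, 0.0], [0.932, -0.362, -0.0], [-0.0, 0.0, -1.0]]
ft_force: [0.1, -0.3, -0.1]
grip_width: 0.0341
[ 0.44973495 -0.08065853  0.1809739 ] 68.78275603603441 [-2.50626625e+01  1.53216139e+01  9.33023574e+01 -1.22729638e-02
  7.13538756e+01 -3.84149925e+00] [ 0.01334244 -0.00452109  2.59947359]
668 [0.58074894 0.00525764 0.07101701] ((582.0252685546875, 5.288177013397217), (9.054971694946289, 45.55118942260742), 88.52120208740234)
414 [ 0.449578   -0.07791699  0.07118119] ((448.595947265625, -79.84693145751953), (44.600948333740234, 8.762779235839844), 69.02053833007812)
```

View pics/wrist4.png

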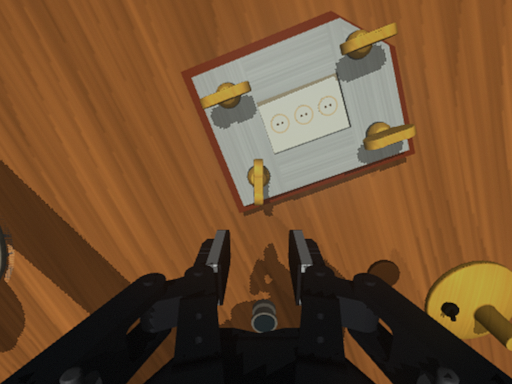

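View pics/top4.png

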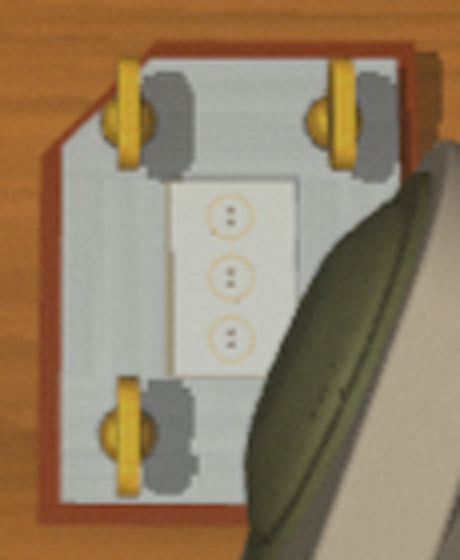

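Nut1 (top view (128,115) in the crop) is parallel to both tight nuts. Nut2's blade is at (259,182) in the wrist view, centred between the jaws. Descending on nut2.

```bash
python3 -m pendant '[34,0.01,0,0.5,0,0,0, 34,0,0,0.8,0,0,0, 34,0,0,0.7,0,0,0, 34,0,0,0.4,0,0,0, 34,0,0,0.18,0,0,0, 34,0,0,0,0,0,0, 34,0,0,0,0,0,0]' 30
python3 - <<'E'
from rig import *;import cv2
d=get_image("wrist");cv2.imwrite("pics/wrist5.png",d["frame"][:,:,::-1])
E
```

```text
time_s: 8.7
position: [0.4505, -0.0803, 0.0527]
tool_rot: [[0.359, 0.933, 0.001], [0.933, -0.359, -0.001], [-0.0, 0.002, -1.0]]
ft_force: [0.2, 0.3, -0.0]
grip_width: 0.0342
```

View pics/wrist5.png

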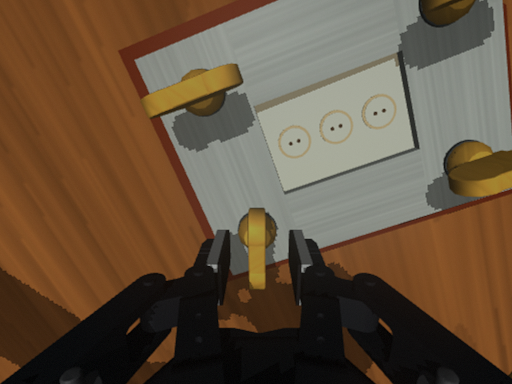

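The blade at u≈258 is between the pads at 228 and 293, about 0.7 mm off toward −y. I'll nudge by that amount and close.

```bash
python3 -m pendant '[34,0,-0.01,0.02,0,0,0, 5,0,0,0,0,0,0, 5,0,0,0,0,0,0, 5,0,0,0,0,0,0, 5,0,0,0,0,0,0, 5,0,0,0,0,0,0, 5,0,0,0,0,0,0]'
python3 -m pendant '[5,0,0,0,0,0,0.4, 5,0,0,0,0,0,0.7, 5,0,0,0,0,0,0.8, 5,0,0,0,0,0,0.8, 5,0,0,0,0,0,0.8, 5,0,0,0,0,0,0.8]'

```

```text
time_s: 9.45
position: [0.4493, -0.0798, 0.0513]
tool_rot: [[0.358, 0.934, 0.0], [0.934, -0.358, -0.0], [-0.0, 0.0, -1.0]]
ft_force: [-2.7, 1.4, 5.8]
grip_width: 0.0084
time_s: 10.05
position: [0.4491, -0.0797, 0.0513]
tool_rot: [[0.826, 0.564, -0.0], [0.564, -0.826, 0.0], [-0.0, -0.0, -1.0]]
ft_force: [-3.6, 1.0, 7.0]
grip_width: 0.0083
```

```bash
python3 -m pendant '[5,0,0,0,0,0,0.8, 5,0,0,0,0,0,0.8, 5,0,0,0,0,0,0.8, 5,0,0,0,0,0,0.8, 5,0,0,0,0,0,0.7, 5,0,0,0,0,0,0.4, 5,0,0,0,0,0,0.2, 5,0,0,0,0,0,0, 5,0,0,0,0,0,0]'
python3 - <<'E'
from rig import *;import cv2
d=get_image("wrist");cv2.imwrite("pics/wrist6.png",d["frame"][:,:,::-1])
E
```

```text
time_s: 10.95
position: [0.449, -0.0794, 0.0513]
tool_rot: [[1.0, -0.025, -0.001], [-0.025, -1.0, 0.001], [-0.001, -0.001, -1.0]]
ft_force: [-2.1, 2.6, 6.3]
grip_width: 0.0083
```

View pics/wrist6.png

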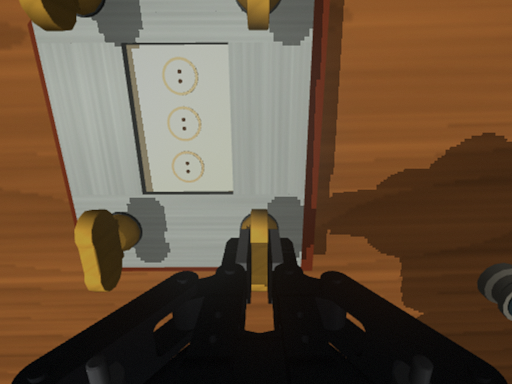

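Nut2's blade at (260,250) is parallel to the frame's long edges. I'll release, lift, and move the arm aside so the top camera has a clear view.

```bash
python3 -m pendant '[34,0,0,0,0,0,0, 34,0,0,0,0,0,0, 34,0,0,0,0,0,0, 34,0,0,-0.3,0,0,0, 34,0,0,-0.7,0,0,0, 34,0,0,-0.8,0,0,0, 34,0,0,-0.8,0,0,0, 34,0,0,-0.5,0,0,0, 34,-0.2,0.6,0,0,0,0, 34,-0.2,0.8,0,0,0,0, 34,-0.2,0.8,0,0,0,0, 34,-0.2,0.8,0,0,0,0]'
python3 -m pendant '[34,0,0.8,0,0,0,0, 34,0,0.6,0,0,0,0, 34,0,0.3,0,0,0,0, 34,0,0,0,0,0,0, 34,0,0,0,0,0,0]'
python3 - <<'E'
from rig import *
from h import *
d=get_image("top");crop(d,235,155,115,140,4,"pics/top7.png")
P=cloud(d)
for n,c in(("n1",(.583,.0058)),("n2",(.4498,-.08)),("t",(.4515,.0077)),("t",(.581,-.082))):
    m=((P[...,2]>.066)&(P[...,2]<.078)&(abs(P[...,0]-c[0])<.03)&(abs(P[...,1]-c[1])<.03));q=P[m]
    if len(q)>20: print(n,len(q),q.mean(0),cv2.minAreaRect((q[:,:2]*1000).astype(np.float32)))
s=observe();print(abs(s["qvel"]).max(),s["ft_force"])
E
```

```text
time_s: 12.2
position: [0.4052, -0.2302, 0.2059]
tool_rot: [[1.0, -0.024, 0.0], [-0.024, -1.0, -0.0], [0.0, 0.0, -1.0]]
ft_force: [0.8, -0.4, -0.0]
grip_width: 0.034
time_s: 12.7
position: [0.4037, -0.3128, 0.2056]
tool_rot: [[1.0, -0.024, -0.0], [-0.024, -1.0, 0.001], [-0.0, -0.001, -1.0]]
ft_force: [-0.2, 0.4, -0.1]
grip_width: 0.0338
n1 129 [0.58222204 0.00527249 0.07014318] ((583.005126953125, 5.198737144470215), (6.590506553649902, 44.877445220947266), 88.96749877929688)
n2 164 [ 0.44951706 -0.08001565  0.07013213] ((450.15618896484375, -80.0782241821289), (8.489843368530273, 43.78885269165039), 87.98497009277344)
t 135 [0.45157346 0.00760686 0.06999194] ((451.46722412109375, 7.644436836242676), (6.427986145019531, 43.8769416809082), 88.90506744384766)
t 153 [ 0.58116823 -0.08222277  0.06979553] ((580.7431640625, -82.15376281738281), (8.840450286865234, 43.529571533203125), 87.53145599365234)
0.3980769777895107 [-0.25556642 -0.31167232 -1.27210976]
```

View pics/top7.png

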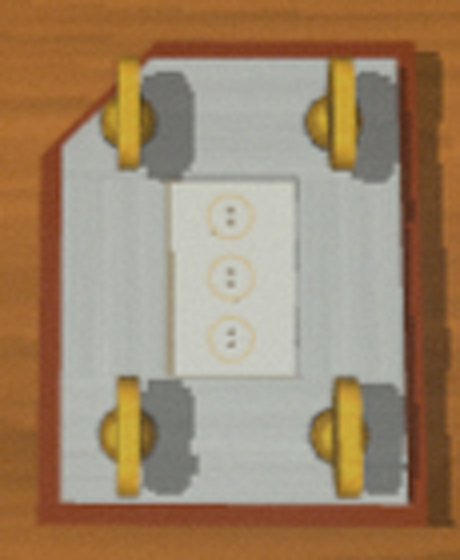

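The top view shows all four blades parallel to the frame's long edges, and the arm is clear of them. Handing in.

```bash
python3 -c "
from rig import *
print(close_job())"
```

```text
the job is handed in; nothing more can be done
None
```

I tightened nut1 at the clipped corner first, turning its blade about 70° clockwise, then did the same with nut2 diagonally across. Then I let go, moved the arm clear and handed the job in at about 12.8 s of the 48 s allowed.

**Final angles:** in the last top view all four blades lie parallel to the frame's long edges. The two turned blades are within about 1° of the frame direction and the tight pair. That puts both nuts at roughly 1.40 rad.

**Forces and clearance:** the highest wrist force reading I saw was about 8 N, during the nut2 turn. At hand-in the gripper was about 0.21 m over the bench, beside the clamp and touching nothing.

No check failed. The camera measurements of each nut's position agreed to within about 1 to 2 mm. The joint angles themselves could not be read directly, only judged from the pictures.

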